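Weigh a bottle in its carrier on a spring balance

TASK

Weigh the white bottle with the blue cap: take the steel carrier it lies in by the green grip, bring the hook of the spring balance in between the carrier's uprights, under its bar, and lower the bar into the hook, past the spring gate, so that the gate snaps shut over it. Let the hook take the load slowly, going down with it until the balance carries everything and the red pointer has settled, then let go: the load must not drop or bounce on the spring nor be pushed to the bottom stop. Keep the carrier upright with the bottle in it and leave the other things on the desk alone.

Things in the scene. Friction and masses are not known exactly. Their poses are not given: they have to be found in the camera images.
- hook_seat (a point): Centre of a bar lying in the hook of the spring balance; moves down with the hook. 210 mm above the desk at no load. Axes: z up, x from the hook back to the stand's rods, y along the bar to be hung. Hook: 14 mm wide (y) steel strap, open upwards; inner face of its upturned tip 12 mm to -x of this point, its back 22 mm to +x, underside 15 mm below; the tip ends 43 mm above.
- hook_mouth (a point): Middle of the hook's mouth, 36 mm straight above hook_seat, at the closed brass spring gate that lies level across it (5 mm thick). A bar lowered straight down through this point pushes the gate down with about 1 N; when the bar lies in the seat, the gate snaps up again over it.
- stand_top (a point): Top of the crosshead of the fixed grey two-rod stand, 352 mm above the desk, between the rods, 120 mm behind the hook (same axes); a knob on it reaches 370 mm. The scale with the red pointer is beside the +y rod. Two feet, 36 mm high, run forward 85 mm to either side of the hook; the desk between them is free.
- carriage (a joint): How far the balance's hook and red pointer have sunk, m: 0 unloaded, bottom stop at 0.055. Spring 130 N/m with a light damper. Carrier and bottle together weigh 3.2 to 4.9 N (it varies), so they sink it 24 to 38 mm.
- gate (a joint): Opening angle of the hook's brass spring gate, rad: 0 closed, 1.35 pushed fully down into the hook; its spring closes it.
- carrier_grip (a point): Centre of the green grip on top of the steel carrier: a block 24 x 24 mm, 34 mm high, with a 27 mm wide, 4 mm thick cap plate on top; sides along the carrier's x and y. The carrier starts upright on the desk, this point 208 mm above its underside. Axes: z up, y along its bar. Empty carrier: 150 g; its foot is an open trough 118 mm long (x), 60 mm wide (y), 22 mm high.
- carrier_bar (a point): Middle of the bar, 70 mm below the grip's centre, 138 mm above the underside: the lower wire, 8 mm round, of a loop in the carrier's y-z plane. 33 mm free between the loop's sides, 42 mm free above the bar. Two uprights go down, 60 mm clear apart, to the trough. The hook (58 mm high) enters level, along x, into the 82 mm gap between bar and bottle; it cannot come in sideways or from below.
- bottle_mid (a point): Middle of the white bottle with blue cap, 48 mm thick, 104 mm long, 175 to 350 g, lying loose in the carrier's trough along its x axis; 110 mm below the bar; its top is 52 mm above the carrier's underside. Its z axis points to the cap.
- ethanol: white bottle with a red cap, 52 mm wide, 124 mm high; stands by on the desk; origin at the centre of its underside
- timer: bench timer, 68 x 64 x 19 mm; stands by on the desk; origin at the centre of its underside
- conical_orange: conical tube with orange cap, 117 mm long, lying; stands by on the desk; origin at the centre of its underside
- pen: blue pen, 140 mm long, lying; stands by on the desk; origin at the centre of its underside
- sticky_notes: pad of yellow sticky notes, 77 x 77 x 11 mm; stands by on the desk; origin at the centre of its underside
Not all that is in view belongs to the job. What is shaped like the part that bears bottle_mid but pink or purple is not meant.

How it is judged:
By the outcome, as a careful person would: the job done as asked, in the order asked, and still so for the second after the job is handed in, with the robot touching nothing.
It also fails if it takes over 58 s, if anything falls off the work surface, if the arm or the gripper's body presses on something with over 40 N, if the wrist force passes 120 N, or if a joint passes its speed limit or range.

ROBOT

A 6-joint arm with a two-finger parallel gripper is mounted at the origin on a cart in front of the work surface, level with it; the furniture and walls round the work are solid. World frame = base frame: x ahead of the robot, y to its left, z up, the work surface at z = 0. Lengths are in m, angles in rad, forces in N, time in s.
With the tool pointing down it reaches from about 0.325 to 0.925 m from the base axis. Payload 3.1 kg.
Tool frame: the origin (TCP) lies midway between the tips of the shut fingers; the grasp point (between the pads) lies 19 mm behind it; z points along the fingers, y is the direction in which the jaws open and shut (so a half turn about z gives the same grasp; the last joint's range is limited). The gripper opens to 85 mm and grips with 20 to 120 N. Pads are 22 mm wide; open, the fingers measure 114 mm over their backs; the gripper's body (76 mm by 85 mm) begins 54 mm behind the grasp point. The pads swing forward as they close: fully open they stand 13 mm farther back than shut.
Start: joints at [-1.31, 0.217, 1.613, -0, 1.311, -0.112], TCP at [0.228, -0.582, 0.231] pointing down, gripper open.
Joint ranges: [-2.75, 2.75], [-0.78, 2.1], [0.31, 2.55], [-1.13, 4.27], [0.13, 2.63], [-2.58, 2.58]. Speed limits (rad/s): [2.79, 2.79, 3.14, 3.14, 3.14, 3.14].

INTERFACE

Orientations are given as a 3x3 rotation matrix whose columns are the frame's x, y, z axes.
In Python, from bench import robot gives the robot as it stands.
- The arm moves only by the tool arm_command, never from a script. Its argument "plan" is a list of rows, each an object with "hand": the finger opening in mm, from 0 to 85.4; "slide": the shift along the tool's x, y, z in mm, a list of three; "yaw": the turn about the tool's z in rad. A call has 1 to 10 rows; each row shifts and turns the commanded pose from where the row before left it, along the tool's axes as they then stand; what a row does not reach is not made up. A row lasts 1/12 s, in which the tool goes at most 41.7 mm and 7.16 degrees, less where a joint would pass 70% of its speed; a pose out of reach is approached as far as the arm can. A call is refused whole if a number of a shift passes 41.7 or a number of a turn 0.125, either way. A call with a gripper value outside its range is refused whole. The fingers move at their own pace and stop on an object; "newtons" is the grip in N (left out, the last holds). Time passes only in rows, so rows that do not move let the fingers close. It gives the time, the measured TCP pose, the force and the opening at its end, in the units of the state.
- robot.sense(): the state, without advancing time (a new reading comes with each control period).
- robot.grab_frame(name): name is "scene" or "top"; returns the picture (400x640x3 uint8, blue, green, red); there is no depth.
- robot.calibration(name): a dict with "fx", "fy", "cx", "cy" (pixels), "distortion" ([k1, k2, p1, p2, k3] as OpenCV has them; the pictures are not rectified), "R" (3x3) and "t" (3): a world point X has camera coordinates R X + t. Camera axes: x right, y down, z forward; pixel columns grow to the right and rows downward; lengths in m; the calibration is good to about 2 mm. A picture is of the moment at which its call begins. calibration takes no time and is no camera call.
- robot.sign_off(): hands the job in, once; it reports no verdict.
The state is a dict: "time_s": time; "q": joint angles; "joint_velocities": joint speeds; "joint_torque": joint torques, N m; "ee_pos": TCP position; "eef_rot": TCP orientation; "contact_force": force on the tool from outside, world axes, zero at the start; "moment": the same for the moment, N m; "width": opening from 0.0 (shut) to 1.0 (fully open).
Only numpy, scipy, OpenCV 4.12 (cv2) and the standard library are available. Lean on these libraries where they do the work, as an engineer would, in place of code of your own. Each camera call takes 0.05 s, during which the arm holds its last target.

## Working session

There is one attempt and no reset: what is moved stays moved. The work goes in short steps, Python scripts to look and compute and a tool call to move; the robot and the scene stay as the last step left them, time stands still between calls to the robot, and variables do not carry over. Pictures are saved under pics/ and viewed, and the job is handed in when it is done.

Besides the shell and the picture viewer there is one more tool, called as name(argument=value, ...), one argument or row to a line, values as JSON. arm_command: Moves the arm, as the interface text tells. Its arguments: {"type":"object","properties":{"plan":{"type":"array","items":{"type":"object","properties":{"hand":{"type":"number"},"slide":{"type":"array","items":{"type":"number"}},"yaw":{"type":"number"}}}},"newtons":{"type":"number"}},"required":["plan"]}

```bash
ls; mkdir -p pics
python3 - <<'E'
from bench import robot
import cv2
s=robot.sense()
print(s)
for n in("scene","top"):
    cv2.imwrite(f"pics/{n}0.png",robot.grab_frame(n)); print(n,robot.calibration(n))
E
```

```text
pics
{'time_s': 0.0, 'q': array([-1.31020436e+00,  2.17739021e-01,  1.61494507e+00,  3.50403588e-06,
        1.31132431e+00, -1.12160959e-01]), 'joint_velocities': array([-0.00107382, -0.00037887, -0.0007564 , -0.000762  , -0.00200982,
        0.00102432]), 'joint_torque': array([-8.90092633e-04, -3.96846735e+01, -3.03854048e+01, -1.85819508e-04,
        9.72125796e-03,  8.38344391e-06]), 'ee_pos': array([ 0.22744252, -0.58125749,  0.22997197]), 'eef_rot': array([[ 9.31328727e-01,  3.64179103e-01, -6.19150572e-04],
       [ 3.64179526e-01, -9.31325840e-01,  2.33505647e-03],
       [ 2.73747844e-04, -2.40018713e-03, -9.99997082e-01]]), 'contact_force': array([ 0.42506348, -0.15630495,  0.25354572]), 'moment': array([ 0.03309644,  0.0002753 , -0.04691718]), 'width': 1.0030480618295905}
scene {'fx': 436.7634131053689, 'fy': 436.7634131053689, 'cx': 323.48809578975727, 'cy': 198.1775900711964, 'distortion': array([-0.01037924,  0.        ,  0.        ,  0.        ,  0.        ]), 'R': array([[ 0.88066464, -0.47373717, -0.00169617],
       [-0.27612002, -0.51038376, -0.81441154],
       [ 0.38495132,  0.71769179, -0.58028525]]), 't': array([-0.53187459,  0.31314928,  1.40720747])}
top {'fx': 479.6292377887101, 'fy': 479.6292377887101, 'cx': 313.0260246316899, 'cy': 194.82040060324547, 'distortion': array([-0.08530714,  0.        ,  0.        ,  0.        ,  0.        ]), 'R': array([[-0.01593367, -0.99986494,  0.00402623],
       [-0.99729762,  0.01560367, -0.07179128],
       [ 0.07171876, -0.00515925, -0.99741155]]), 't': array([-0.01681885,  0.59909926,  1.7029825 ])}
```

View pics/scene0.png

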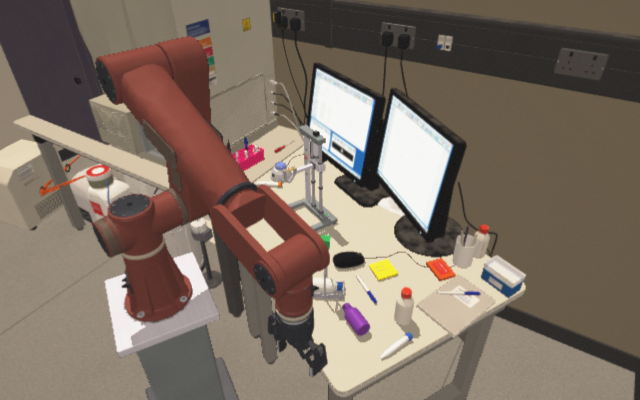

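View pics/top0.png

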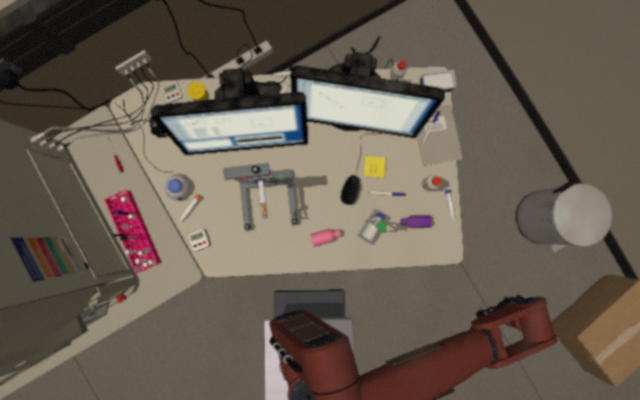

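Run:
```python
import cv2
t=cv2.imread("pics/top0.png");s=cv2.imread("pics/scene0.png")
cv2.imwrite("pics/c1.png",cv2.resize(t[150:260,210:450],None,fx=3.3,fy=3.3,interpolation=cv2.INTER_CUBIC))
cv2.imwrite("pics/c2.png",cv2.resize(s[120:370,250:430],None,fx=2.4,fy=2.4,interpolation=cv2.INTER_CUBIC))
```

```text
(no output)
```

View pics/c1.png

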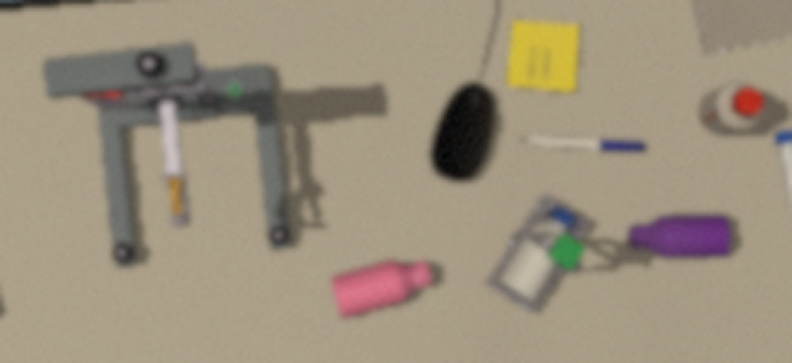

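View pics/c2.png

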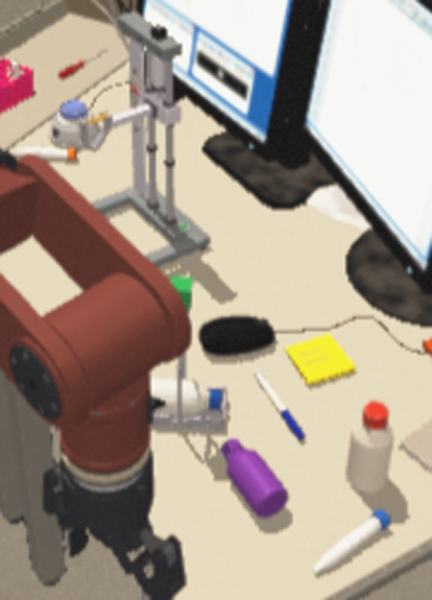

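```bash
cat > h.py <<'E'
from bench import robot
import numpy as np,cv2
def cast(n,uv,z):
    c=robot.calibration(n);K=np.array([[c['fx'],0,c['cx']],[0,c['fy'],c['cy']],[0,0,1]])
    p=cv2.undistortPoints(np.array([[uv]],float),K,c['distortion'])[0,0]
    d=c['R'].T@np.array([p[0],p[1],1]);o=-c['R'].T@c['t']
    return o+d*(z-o[2])/d[2]
def proj(n,X):
    c=robot.calibration(n);K=np.array([[c['fx'],0,c['cx']],[0,c['fy'],c['cy']],[0,0,1]])
    return cv2.projectPoints(np.array([X],float),cv2.Rodrigues(c['R'])[0],np.array(c['t']),K,c['distortion'])[0][0,0]
def blob(img,lo,hi,roi):
    x0,y0,x1,y1=roi
    h=cv2.cvtColor(img[y0:y1,x0:x1],cv2.COLOR_BGR2HSV);m=cv2.inRange(h,np.array(lo),np.array(hi))
    n,l,st,ce=cv2.connectedComponentsWithStats(m)
    i=1+np.argmax(st[1:,4]);return ce[i]+[x0,y0],st[i,4],(l==i)
E
python3 - <<'E'
from h import *
np.set_printoptions(precision=4,suppress=True)
t=cv2.imread("pics/top0.png")
g,a,_=blob(t,(45,80,40),(85,255,255),(365,210,400,245));print('green',g,a,cast('top',g,.227))
f=lambda u,v:(u/3.3+210,v/3.3+150)
for nm,u,v,z in[('footL',124,252,.036),('footR',280,236,.036),('footLr',110,110,.03),('footRr',263,100,.03),('knob',150,63,.37),('tip',180,220,.253),('brass',177,195,.246),('armroot',168,105,.25),
 ('c1',490,280,.022),('c2',537,310,.022),('c3',592,232,.022),('c4',548,197,.022),('bcap',563,216,.03)]:
    print(nm,cast('top',f(u,v),z))
c=[cast('top',f(u,v),.022) for u,v in[(490,280),(537,310),(592,232),(548,197)]]
print('centre',np.mean(c,0),[np.linalg.norm(c[i]-c[i-1]) for i in range(4)])
h=cv2.cvtColor(t,cv2.COLOR_BGR2HSV)
E
```

```text
green [381.4714 225.7571] 70 [ 0.4826 -0.2399  0.227 ]
footL [0.489  0.2081 0.036 ]
footR [0.5037 0.0399 0.036 ]
footLr [0.6434 0.2232 0.03  ]
footRr [0.6516 0.0566 0.03  ]
knob [0.6506 0.1402 0.37  ]
tip [0.5165 0.1265 0.253 ]
brass [0.5404 0.1298 0.246 ]
armroot [0.6256 0.1372 0.25  ]
c1 [ 0.4526 -0.1867  0.022 ]
c2 [ 0.4192 -0.2371  0.022 ]
c3 [ 0.5027 -0.2991  0.022 ]
c4 [ 0.5416 -0.252   0.022 ]
bcap [ 0.5204 -0.2667  0.03  ]
centre [ 0.479  -0.2437  0.022 ] [np.float64(0.11039211571002795), np.float64(0.060412949198279164), np.float64(0.10400153731437953), np.float64(0.06111812926784217)]
```

Candidates for the target: white bottle with blue cap in the steel carrier, top (372,228), is the one to take. The decoys are the pink bottle (326,237), the purple bottle (417,222), and the red-capped ethanol (434,183). The crop shows the green grip (381,226) above the white bottle. The trough measures 107 x 61 mm, centred under the grip, which fits the description.

arm_command(
  plan=[
    {"hand": 85,"slide": [30,-18,-14]},
    {"slide": [32,-20,-12]},
    {"slide": [34,-20,-8]},
    {"slide": [34,-20,-8]},
    {"slide": [34,-20,-8]},
    {"slide": [34,-20,-8]},
    {"slide": [34,-20,-8]},
    {"slide": [34,-20,-8]},
    {"slide": [34,-20,-8]},
    {"slide": [34,-20,-8]},
  ],
  newtons=40,
)

```text
$.plan[0]: bad value
```

arm_command(
  plan=[
    {"yaw": 0.112},
    {"yaw": 0.112},
    {"yaw": 0.112},
    {"yaw": 0.112},
    {"yaw": 0.112},
    {"yaw": 0.112},
    {"yaw": 0.112},
    {"yaw": 0.112},
    {"yaw": 0.112},
    {"slide": [0,0,0]},
  ],
)

```text
$.plan[0]: bad value
```

Run:
```python
from h import *
np.set_printoptions(precision=4,suppress=True)
s=robot.sense();print(s['time_s'],s['ee_pos'],s['eef_rot'],s['q'],s['width'])
a=robot.grab_frame('scene');b=robot.grab_frame('top')
cv2.imwrite('pics/scene1.png',a);cv2.imwrite('pics/top1.png',b)
cv2.imwrite("pics/c3.png",cv2.resize(a[100:340,230:450],None,fx=2.5,fy=2.5,interpolation=cv2.INTER_CUBIC))
```

```text
0.1 [ 0.2275 -0.5813  0.2301] [[ 0.9313  0.3642 -0.0006]
 [ 0.3642 -0.9313  0.0022]
 [ 0.0002 -0.0022 -1.    ]] [-1.3102  0.2177  1.6148 -0.      1.3113 -0.1122] 1.0012344330494263
```

View pics/c3.png

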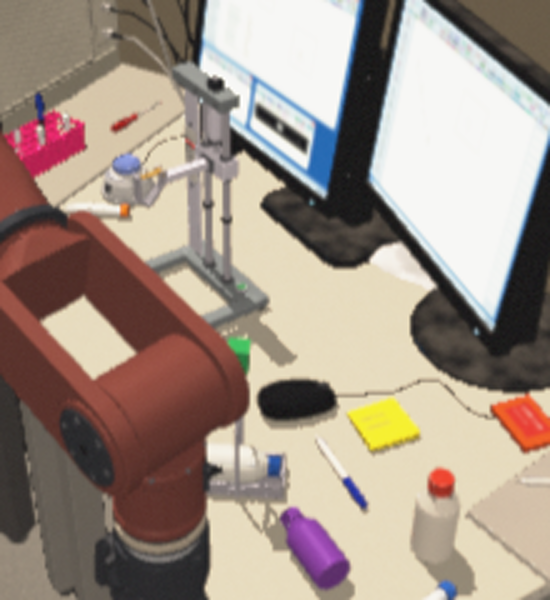

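View pics/top1.png

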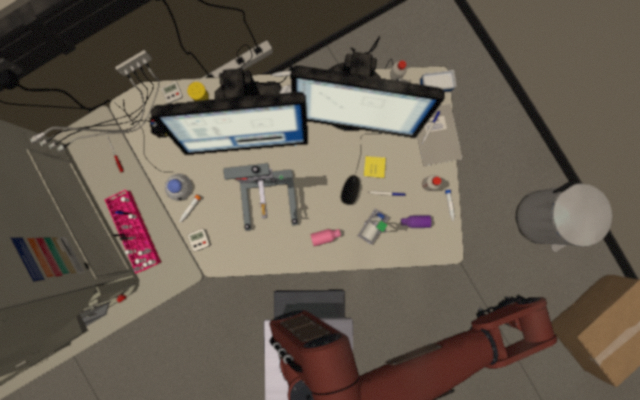

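The call was refused, so nothing moved; every row apparently needs all three fields.

arm_command(
  plan=[
    {"hand": 85,"slide": [30,-18,-14],"yaw": 0},
    {"hand": 85,"slide": [32,-20,-12],"yaw": 0},
    {"hand": 85,"slide": [34,-20,-8],"yaw": 0},
    {"hand": 85,"slide": [34,-20,-8],"yaw": 0},
    {"hand": 85,"slide": [34,-20,-8],"yaw": 0},
    {"hand": 85,"slide": [34,-20,-8],"yaw": 0},
    {"hand": 85,"slide": [34,-20,-8],"yaw": 0},
    {"hand": 85,"slide": [34,-20,-8],"yaw": 0},
    {"hand": 85,"slide": [34,-20,-8],"yaw": 0},
    {"hand": 85,"slide": [34,-20,-8],"yaw": 0},
  ],
  newtons=40,
)

```text
time_s: 1.03
ee_pos: [0.4674, -0.2742, 0.3217]
eef_rot: [[0.931, 0.364, 0.0], [0.364, -0.931, -0.0], [0.0, 0.0, -1.0]]
contact_force: [1.3, -0.5, -0.2]
width: 0.992
```

arm_command(
  plan=[
    {"hand": 85,"slide": [0,0,0],"yaw": 0.112},
    {"hand": 85,"slide": [0,0,0],"yaw": 0.112},
    {"hand": 85,"slide": [0,0,0],"yaw": 0.112},
    {"hand": 85,"slide": [0,0,0],"yaw": 0.112},
    {"hand": 85,"slide": [0,0,0],"yaw": 0.112},
    {"hand": 85,"slide": [0,0,0],"yaw": 0.112},
    {"hand": 85,"slide": [0,0,0],"yaw": 0.112},
    {"hand": 85,"slide": [0,0,0],"yaw": 0.112},
    {"hand": 85,"slide": [0,0,0],"yaw": 0.112},
    {"hand": 85,"slide": [0,0,0],"yaw": 0},
  ],
)

```text
time_s: 1.87
ee_pos: [0.4664, -0.2759, 0.321]
eef_rot: [[0.804, -0.595, -0.0], [-0.595, -0.804, 0.0], [-0.001, -0.0, -1.0]]
contact_force: [0.2, 0.2, 0.4]
width: 0.998
```

Run:
```python
from h import *
np.set_printoptions(precision=4,suppress=True)
s=robot.sense();print(s['time_s'],s['ee_pos'],s['eef_rot'],s['q'],s['width'])
a=robot.grab_frame('scene');b=robot.grab_frame('top')
cv2.imwrite('pics/scene2.png',a);cv2.imwrite('pics/top2.png',b)
cv2.imwrite("pics/c4.png",cv2.resize(a[100:340,230:450],None,fx=2.5,fy=2.5,interpolation=cv2.INTER_CUBIC))
cv2.imwrite("pics/c5.png",cv2.resize(b[150:270,210:450],None,fx=3.3,fy=3.3,interpolation=cv2.INTER_CUBIC))
```

```text
1.8667 [ 0.4664 -0.2759  0.321 ] [[ 0.8039 -0.5948 -0.0004]
 [-0.5948 -0.8039  0.0003]
 [-0.0005 -0.     -1.    ]] [-0.6636 -0.0216  1.7043  0.      1.4595  1.5441] 0.9982352144972148
```

View pics/c4.png

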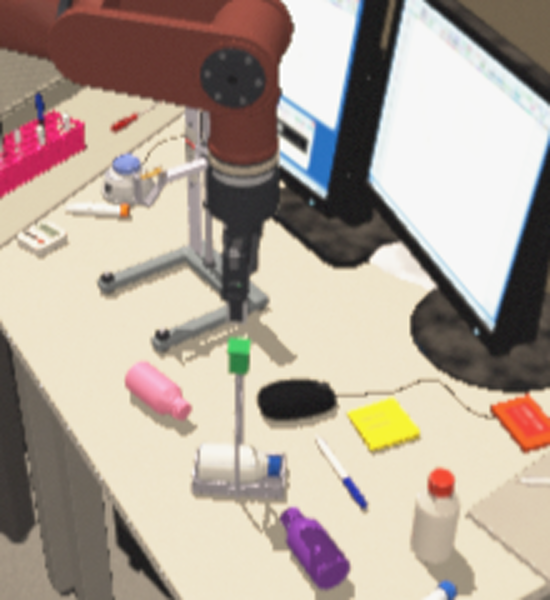

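View pics/c5.png

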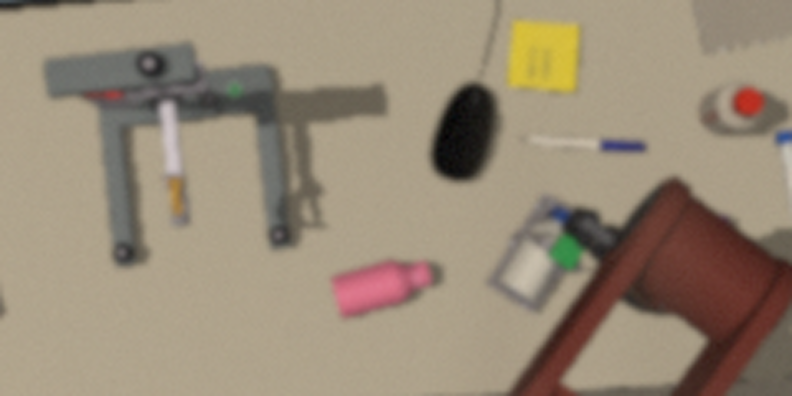

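Run:
```python
from h import *
np.set_printoptions(precision=4,suppress=True)
a=cv2.imread('pics/scene2.png')
g,n,m=blob(a,(45,80,40),(85,255,255),(310,225,340,260));print(g,n,np.argwhere(m).min(0)+[225,310],np.argwhere(m).max(0)+[225,310])
print(cast('scene',g,.211), proj('scene',[.4826,-.24,.211]),proj('scene',[.4826,-.24,.229]))
b=cv2.imread('pics/top0.png')
# triangulate
P=[];Q=[]
for nme,uv in(('top',(381.47,225.76)),('scene',g)):
    P.append(cast(nme,uv,.1));Q.append(cast(nme,uv,.3))
A=[];B=[]
for p,q in zip(P,Q):
    d=(q-p)/np.linalg.norm(q-p);M=np.eye(3)-np.outer(d,d);A.append(M);B.append(M@p)
X=np.linalg.lstsq(np.vstack(A),np.hstack(B),rcond=None)[0];print('tri',X)
s=robot.sense();R=s['eef_rot']
for t in([.4826,-.24],):
    print(R.T@(np.array([*t,.195])-s['ee_pos'])*1000)
```

```text
[325.     241.3694] 111 [235 321] [249 329]
[ 0.4824 -0.2362  0.211 ] [325.6655 242.0899] [325.6729 237.4758]
tri [ 0.4814 -0.241   0.2153]
[ -8.2068 -38.5236 126.1055]
```

arm_command(
  plan=[
    {"hand": 85,"slide": [-4,-19,0],"yaw": 0},
    {"hand": 85,"slide": [-4,-19,0],"yaw": 0},
    {"hand": 85,"slide": [0,0,20],"yaw": 0},
    {"hand": 85,"slide": [0,0,20],"yaw": 0},
    {"hand": 85,"slide": [0,0,20],"yaw": 0},
    {"hand": 85,"slide": [0,0,10],"yaw": 0},
    {"hand": 85,"slide": [0,0,0],"yaw": 0},
  ],
)

```text
time_s: 2.55
ee_pos: [0.481, -0.2395, 0.248]
eef_rot: [[0.806, -0.592, -0.005], [-0.592, -0.806, 0.003], [-0.006, 0.0, -1.0]]
contact_force: [-0.5, 0.5, 0.4]
width: 0.994
```

Run:
```python
from h import *
np.set_printoptions(precision=4,suppress=True)
s=robot.sense();print(s['ee_pos']);R=s['eef_rot']
print(R.T@(np.array([.482,-.240,.193])-s['ee_pos'])*1000)
a=robot.grab_frame('scene')
cv2.imwrite("pics/c6.png",cv2.resize(a[180:320,260:400],None,fx=4,fy=4,interpolation=cv2.INTER_CUBIC))
```

```text
[ 0.481  -0.2395  0.248 ]
[ 1.4874 -0.2389 54.9496]
```

View pics/c6.png

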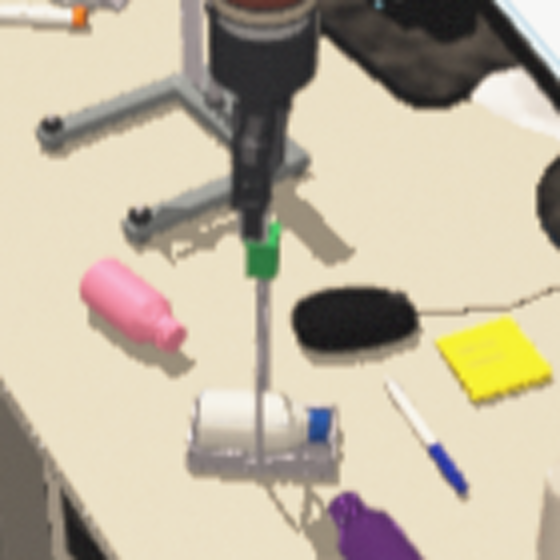

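The crop shows the near finger just left of and above the green grip (263,255), with nothing else in the way. I'll descend and close.

arm_command(
  plan=[
    {"hand": 85,"slide": [2,0,12],"yaw": 0},
    {"hand": 85,"slide": [0,0,14],"yaw": 0},
    {"hand": 85,"slide": [0,0,14],"yaw": 0},
    {"hand": 85,"slide": [0,0,15],"yaw": 0},
    {"hand": 85,"slide": [0,0,0],"yaw": 0},
    {"hand": 40,"slide": [0,0,0],"yaw": 0},
    {"hand": 30,"slide": [0,0,0],"yaw": 0},
    {"hand": 26,"slide": [0,0,0],"yaw": 0},
    {"hand": 24,"slide": [0,0,0],"yaw": 0},
    {"hand": 24,"slide": [0,0,0],"yaw": 0},
  ],
  newtons=40,
)

```text
time_s: 3.43
ee_pos: [0.4849, -0.2423, 0.1974]
eef_rot: [[0.805, -0.593, 0.002], [-0.593, -0.805, -0.001], [0.002, -0.0, -1.0]]
contact_force: [0.0, 0.1, 0.2]
width: 0.297
```

arm_command(
  plan=[
    {"hand": 20,"slide": [0,0,0],"yaw": 0},
    {"hand": 15,"slide": [0,0,0],"yaw": 0},
    {"hand": 10,"slide": [0,0,0],"yaw": 0},
    {"hand": 0,"slide": [0,0,0],"yaw": 0},
    {"hand": 0,"slide": [0,0,0],"yaw": 0},
    {"hand": 0,"slide": [0,0,0],"yaw": 0},
  ],
)

```text
time_s: 3.93
ee_pos: [0.4852, -0.2423, 0.1975]
eef_rot: [[0.805, -0.593, 0.002], [-0.593, -0.805, -0.001], [0.002, -0.0, -1.0]]
contact_force: [1.4, 1.3, 5.0]
width: 0.278
```

Run:
```python
from h import *
np.set_printoptions(precision=4,suppress=True)
s=robot.sense();print(s['ee_pos'],s['width']*85.4,s['contact_force'])
a=robot.grab_frame('scene')
cv2.imwrite("pics/c7.png",cv2.resize(a[180:320,260:400],None,fx=4,fy=4,interpolation=cv2.INTER_CUBIC))
```

```text
[ 0.4852 -0.2423  0.1975] 23.76939356520738 [1.4269 1.3337 5.0167]
```

View pics/c7.png

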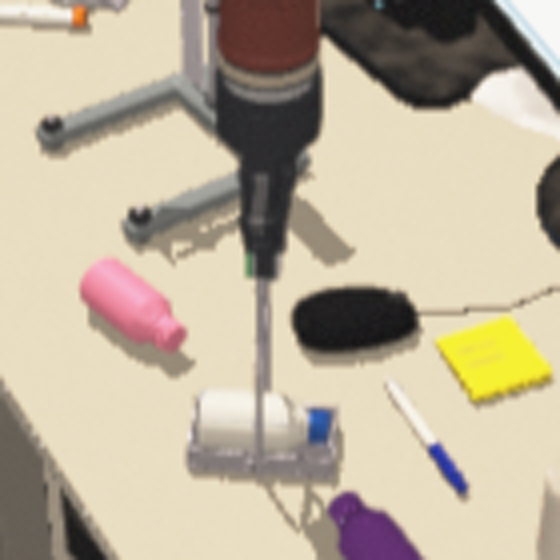

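arm_command(
  plan=[
    {"hand": 0,"slide": [0,0,-2],"yaw": 0},
    {"hand": 0,"slide": [0,0,-4],"yaw": 0},
    {"hand": 0,"slide": [0,0,-6],"yaw": 0},
    {"hand": 0,"slide": [0,0,-8],"yaw": 0},
    {"hand": 0,"slide": [0,0,-8],"yaw": 0},
    {"hand": 0,"slide": [0,0,-6],"yaw": 0},
    {"hand": 0,"slide": [0,0,-4],"yaw": 0},
    {"hand": 0,"slide": [0,0,-2],"yaw": 0},
    {"hand": 0,"slide": [0,0,0],"yaw": 0},
    {"hand": 0,"slide": [0,0,0],"yaw": 0},
  ],
  newtons=60,
)

```text
time_s: 4.82
ee_pos: [0.4843, -0.2418, 0.2363]
eef_rot: [[0.805, -0.593, -0.0], [-0.593, -0.805, 0.0], [-0.0, 0.0, -1.0]]
contact_force: [-0.4, 0.3, -3.9]
width: 0.274
```

Run:
```python
from h import *
np.set_printoptions(precision=4,suppress=True)
s=robot.sense();print(s['ee_pos'],s['width']*85.4,s['contact_force'],s['moment'])
a=robot.grab_frame('scene')
cv2.imwrite("pics/c8.png",cv2.resize(a[170:310,260:400],None,fx=4,fy=4,interpolation=cv2.INTER_CUBIC))
```

```text
[ 0.4843 -0.2418  0.2363] 23.381045707550324 [-0.3996  0.2791 -3.9149] [-0.0295 -0.0421  0.0006]
```

View pics/c8.png

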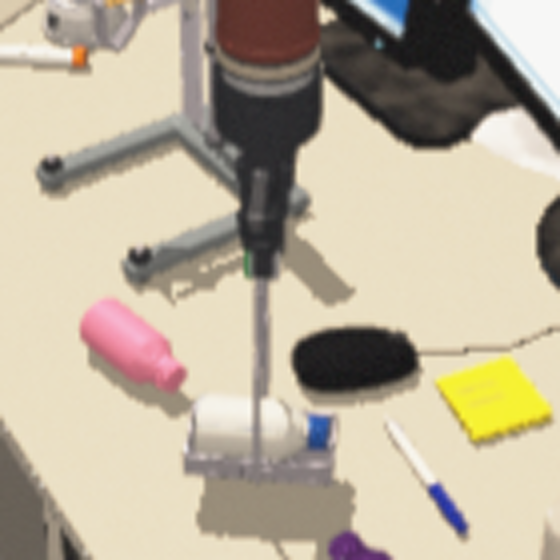

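Run:
```python
from h import *
t=robot.grab_frame('top');s=robot.grab_frame('scene')
cv2.imwrite('pics/top3.png',t);cv2.imwrite('pics/scene3.png',s)
cv2.imwrite("pics/c9.png",cv2.resize(t[155:235,215:315],None,fx=7,fy=7,interpolation=cv2.INTER_CUBIC))
cv2.imwrite("pics/c10.png",cv2.resize(s[120:240,260:360],None,fx=5,fy=5,interpolation=cv2.INTER_CUBIC))
```

```text
(no output)
```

View pics/c9.png

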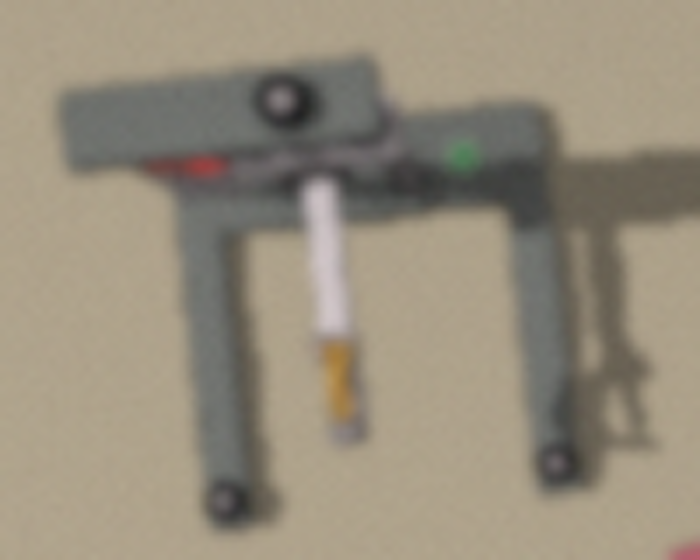

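View pics/c10.png

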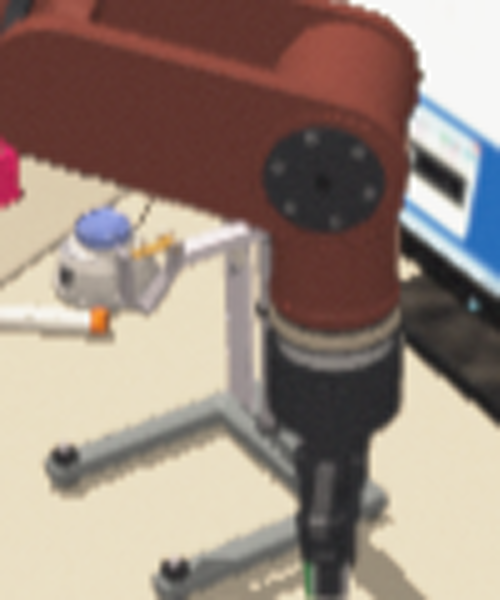

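Run:
```python
from h import *
np.set_printoptions(precision=4,suppress=True)
f=lambda u,v:(u/7+215,v/7+155)
C=lambda u,v,z:cast('top',f(u,v),z)[:2]
k=C(285,99,.367);L=C(231,500,.04);Rr=C(558,462,.04);br0=C(337,345,.25);br1=C(343,420,.248);tip=C(347,428,.253);ar=C(320,185,.255);arf=C(334,330,.255)
ang=lambda v:np.degrees(np.arctan2(v[1],v[0]))
print('knob',k,'feet',L,Rr,'mid',(L+Rr)/2,'tip',tip,'brass',br0,br1,(br0+br1)/2)
d=L-Rr;print('ang feet',ang([d[1],-d[0]]),'knob-feetmid',ang(k-(L+Rr)/2),'knob-tip',ang(k-tip),'arm',ang(ar-arf), 'root-tip',ang(ar-tip))
# scene triangulation: gate, tip
g=lambda u,v:(u/5+260,v/5+120)
for nm,t,s in(('gate',f(340,382),g(153,247)),('tiptop',f(347,424),g(130,257)),('backtop',f(335,337),g(180,247)),('footL',f(231,500),g(65,457)),('footR',f(558,462),g(175,570))):
    A=[];B=[]
    for n,uv in(('top',t),('scene',s)):
        p=cast(n,uv,.1);q=cast(n,uv,.3);dd=(q-p)/np.linalg.norm(q-p);M=np.eye(3)-np.outer(dd,dd);A.append(M);B.append(M@p)
    r=np.linalg.lstsq(np.vstack(A),np.hstack(B),rcond=None);print(nm,r[0],r[1])
a=np.radians(5.8);u=np.array([np.cos(a),np.sin(a)])
print('seat from knob',k-.12*u,'from tip',tip+.0145*u)
```

```text
knob [0.6508 0.1398] feet [0.4887 0.2061] [0.5054 0.0402] mid [0.4971 0.1232] tip [0.5181 0.1264] brass [0.5552 0.1308] [0.5219 0.1286] [0.5385 0.1297]
ang feet 5.759286453301232 knob-feetmid 6.177429329757394 knob-tip 5.781651096107798 arm 5.036289838057713 root-tip 5.744479582203591
gate [0.5395 0.1296 0.2469] [0.]
tiptop [0.5205 0.1269 0.2457] [0.]
backtop [0.5608 0.1321 0.2393] [0.]
footL [0.4888 0.2082 0.0239] [0.]
footR [0.5059 0.0406 0.0247] [0.]
seat from knob [0.5314 0.1277] from tip [0.5326 0.1278]
```

arm_command(
  plan=[
    {"hand": 0,"slide": [0,0,-4],"yaw": -0.03},
    {"hand": 0,"slide": [0,0,-8],"yaw": -0.06},
    {"hand": 0,"slide": [0,0,-11],"yaw": -0.09},
    {"hand": 0,"slide": [0,0,-12],"yaw": -0.1},
    {"hand": 0,"slide": [0,0,-13],"yaw": -0.1},
    {"hand": 0,"slide": [0,0,-13],"yaw": -0.1},
    {"hand": 0,"slide": [0,0,-12],"yaw": -0.1},
    {"hand": 0,"slide": [0,0,-10],"yaw": -0.08},
    {"hand": 0,"slide": [0,0,-6],"yaw": -0.05},
    {"hand": 0,"slide": [0,0,-3],"yaw": -0.028},
  ],
)

```text
time_s: 5.8
ee_pos: [0.4847, -0.2421, 0.3294]
eef_rot: [[0.994, 0.105, 0.001], [0.105, -0.994, -0.001], [0.001, 0.001, -1.0]]
contact_force: [0.5, -0.1, -3.8]
width: 0.269
```

Run:
```python
from h import *
np.set_printoptions(precision=4,suppress=True)
s=robot.sense();R=s['eef_rot'];print(s['ee_pos'],np.degrees(np.arctan2(R[1,0],R[0,0])),s['q'])
print(R.T@(np.array([.446,.1194,.3285])-s['ee_pos'])*1000)
```

```text
[ 0.4847 -0.2421  0.3294] 6.018393483696328 [-0.5928 -0.0273  1.6947  0.      1.4727  0.873 ]
[  -0.5631 -363.5455    0.5126]
```

arm_command(
  plan=[
    {"hand": 0,"slide": [0,-5,0],"yaw": 0},
    {"hand": 0,"slide": [0,-10,0],"yaw": 0},
    {"hand": 0,"slide": [0,-16,0],"yaw": 0},
    {"hand": 0,"slide": [0,-20,0],"yaw": 0},
    {"hand": 0,"slide": [0,-22,0],"yaw": 0},
    {"hand": 0,"slide": [0,-22,0],"yaw": 0},
    {"hand": 0,"slide": [0,-22,0],"yaw": 0},
    {"hand": 0,"slide": [0,-22,0],"yaw": 0},
    {"hand": 0,"slide": [0,-22,0],"yaw": 0},
    {"hand": 0,"slide": [0,-22,0],"yaw": 0},
  ],
)

```text
time_s: 6.63
ee_pos: [0.4643, -0.0572, 0.3275]
eef_rot: [[0.995, 0.103, -0.001], [0.103, -0.995, 0.001], [-0.001, -0.001, -1.0]]
contact_force: [-0.2, -0.1, -4.1]
width: 0.274
```

arm_command(
  plan=[
    {"hand": 0,"slide": [0,-22,0],"yaw": 0},
    {"hand": 0,"slide": [0,-22,0],"yaw": 0},
    {"hand": 0,"slide": [0,-22,0],"yaw": 0},
    {"hand": 0,"slide": [0,-22,0],"yaw": 0},
    {"hand": 0,"slide": [0,-22,0],"yaw": 0},
    {"hand": 0,"slide": [0,-20,0],"yaw": 0},
    {"hand": 0,"slide": [0,-16,0],"yaw": 0},
    {"hand": 0,"slide": [0,-10,0],"yaw": 0},
    {"hand": 0,"slide": [0,-5,0],"yaw": 0},
    {"hand": 0,"slide": [0,0,0],"yaw": 0},
  ],
)

```text
time_s: 7.47
ee_pos: [0.4482, 0.1015, 0.3279]
eef_rot: [[0.995, 0.104, -0.001], [0.104, -0.995, 0.0], [-0.001, -0.0, -1.0]]
contact_force: [0.8, 0.5, -3.8]
width: 0.268
```

Run:
```python
from h import *
np.set_printoptions(precision=4,suppress=True)
s=robot.sense();R=s['eef_rot'];print(s['ee_pos'],np.degrees(np.arctan2(R[1,0],R[0,0])),s['q'])
print(R.T@(np.array([.446,.1194,.3285])-s['ee_pos'])*1000)
a=robot.grab_frame('scene');t=robot.grab_frame('top')
cv2.imwrite('pics/scene4.png',a);cv2.imwrite('pics/top4.png',t)
cv2.imwrite("pics/c11.png",cv2.resize(a[90:250,210:350],None,fx=3.75,fy=3.75,interpolation=cv2.INTER_CUBIC))
cv2.imwrite("pics/c12.png",cv2.resize(t[150:290,180:340],None,fx=4,fy=4,interpolation=cv2.INTER_CUBIC))
```

```text
[0.4482 0.1015 0.3279] 5.9971145588882875 [ 0.0696 -0.214   1.8654  0.0003  1.4909  1.5357]
[ -0.3508 -18.048   -0.5619]
```

View pics/c11.png

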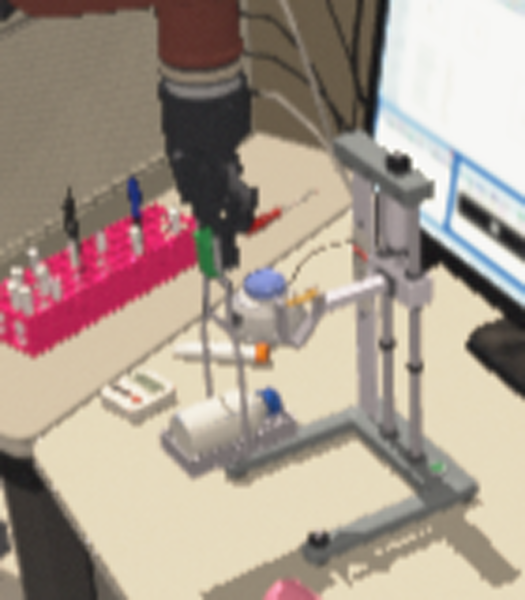

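View pics/c12.png

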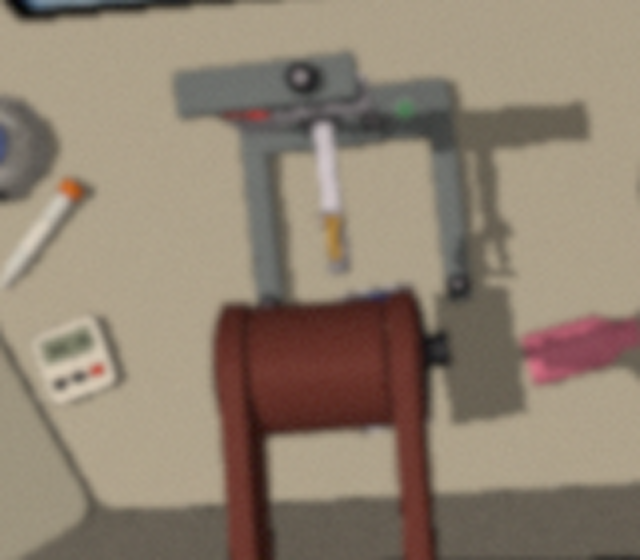

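```bash
python3 - <<'E'
from h import *
np.set_printoptions(precision=1,suppress=True)
s=robot.sense();R=s['eef_rot'];p=s['ee_pos']
g=p+R@[-.0036,0,0];
pts={}
for y in(-1,1):
    pts[f'uprbase{y}']=[0,y*.034,.1755]
    pts[f'bar{y}']=[0,y*.0165,.0595]
    pts[f'barlong{y}']=[0,y*.034,.0595]
    for x in(-1,1): pts[f'rim{x}{y}']=[x*.059,y*.03,.1755]; 
    for x in(-1,1): pts[f'bot{x}{y}']=[x*.059,y*.03,.1975]
pts['gripc']=[0,0,-.0105]
for k,v in pts.items():
    u=proj('scene',g+R@np.array(v));print(k,(u-[210,90])*3.75)
E
python3 - <<'E'
import cv2
a=cv2.imread('pics/scene4.png')
cv2.imwrite("pics/c13.png",cv2.resize(a[145:220,245:310],None,fx=8,fy=8,interpolation=cv2.INTER_CUBIC))
E
```

```text
uprbase-1 [212.4 404.6]
bar-1 [211.6 310.8]
barlong-1 [202.7 302.5]
rim-1-1 [159.3 426.9]
rim1-1 [267.5 386.9]
bot-1-1 [161.5 445.4]
bot1-1 [268.8 405.2]
uprbase1 [246.6 439.2]
bar1 [228.9 326.8]
barlong1 [238.2 335.5]
rim-11 [188.6 458.5]
rim11 [298.6 416.4]
bot-11 [190.6 477.3]
bot11 [299.7 434.9]
gripc [214.3 252. ]
```

View pics/c13.png

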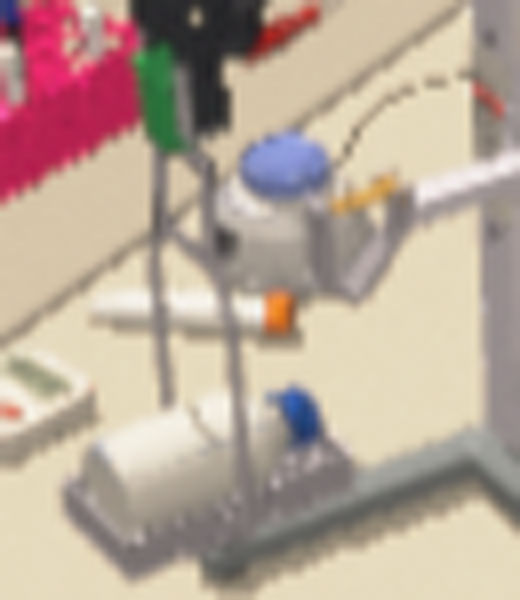

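arm_command(
  plan=[
    {"hand": 0,"slide": [0,-4,0],"yaw": 0},
    {"hand": 0,"slide": [0,-7,-1],"yaw": 0},
    {"hand": 0,"slide": [0,-5,-1],"yaw": 0.003},
    {"hand": 0,"slide": [0,-2,0],"yaw": 0},
    {"hand": 0,"slide": [5,0,0],"yaw": 0},
    {"hand": 0,"slide": [9,0,0],"yaw": 0},
    {"hand": 0,"slide": [9,0,0],"yaw": 0},
    {"hand": 0,"slide": [9,0,0],"yaw": 0},
    {"hand": 0,"slide": [8,0,0],"yaw": 0},
    {"hand": 0,"slide": [4,0,0],"yaw": 0},
  ],
)

```text
time_s: 8.4
ee_pos: [0.4926, 0.1225, 0.3301]
eef_rot: [[0.995, 0.099, 0.001], [0.099, -0.995, -0.0], [0.001, 0.0, -1.0]]
contact_force: [-0.3, 0.6, -2.8]
width: 0.266
```

Run:
```python
from h import *
np.set_printoptions(precision=4,suppress=True)
s=robot.sense();R=s['eef_rot'];print(s['ee_pos'],s['contact_force'],np.degrees(np.arctan2(R[1,0],R[0,0])))
print(R.T@(np.array([.5365,.1285,.3295])-s['ee_pos'])*1000)
a=robot.grab_frame('scene');t=robot.grab_frame('top')
cv2.imwrite('pics/scene5.png',a)
cv2.imwrite("pics/c14.png",cv2.resize(a[140:215,250:315],None,fx=8,fy=8,interpolation=cv2.INTER_CUBIC))
cv2.imwrite("pics/c15.png",cv2.resize(t[150:250,220:320],None,fx=5,fy=5,interpolation=cv2.INTER_CUBIC))
```

```text
[0.4926 0.1225 0.3301] [-0.2771  0.571  -2.8175] 5.694134565556049
[44.2676 -1.6119  0.6193]
```

View pics/c14.png

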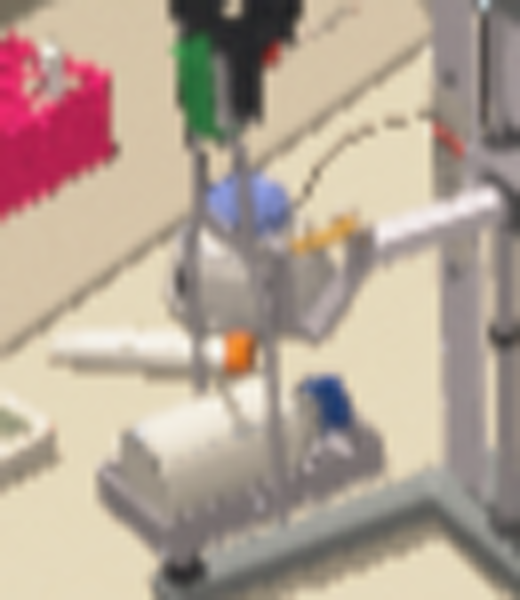

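View pics/c15.png

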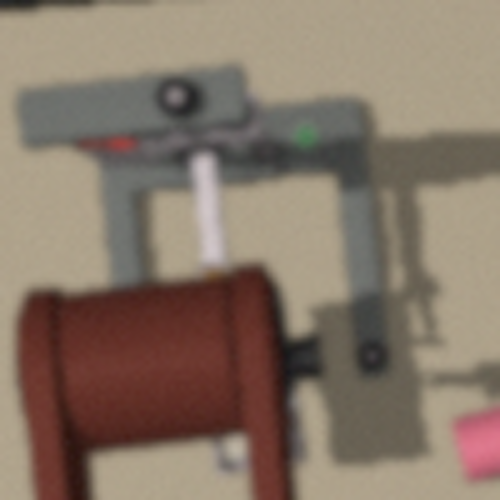

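arm_command(
  plan=[
    {"hand": 0,"slide": [3,-1,0],"yaw": 0},
    {"hand": 0,"slide": [5,-0.6,0],"yaw": 0},
    {"hand": 0,"slide": [6,0,0],"yaw": 0},
    {"hand": 0,"slide": [6,0,0],"yaw": 0},
    {"hand": 0,"slide": [6,0,0],"yaw": 0},
    {"hand": 0,"slide": [6,0,0],"yaw": 0},
    {"hand": 0,"slide": [5,0,0],"yaw": 0},
    {"hand": 0,"slide": [3,0,0],"yaw": 0},
    {"hand": 0,"slide": [1,0,0],"yaw": 0},
    {"hand": 0,"slide": [0,0,0],"yaw": 0},
  ],
)

```text
time_s: 9.33
ee_pos: [0.5318, 0.1283, 0.3302]
eef_rot: [[0.995, 0.1, -0.0], [0.1, -0.995, -0.0], [-0.0, 0.0, -1.0]]
contact_force: [-0.2, 0.7, -4.1]
width: 0.271
```

Run:
```python
from h import *
np.set_printoptions(precision=4,suppress=True)
s=robot.sense();R=s['eef_rot'];print(s['ee_pos'],s['contact_force'],np.degrees(np.arctan2(R[1,0],R[0,0])))
print(R.T@(np.array([.5365,.1285,.3295])-s['ee_pos'])*1000)
a=robot.grab_frame('scene')
cv2.imwrite('pics/scene6.png',a)
cv2.imwrite("pics/c16.png",cv2.resize(a[135:210,255:320],None,fx=8,fy=8,interpolation=cv2.INTER_CUBIC))
g=s['ee_pos']+R@[-.0036,0,0]
f=lambda X:(proj('scene',X)-[255,135])*8
for y in(-.0165,0,.0165): print('bar',f(g+R@[0,y,.0595]))
u=np.array([np.cos(.101),np.sin(.101),0]);S=np.array([.532,.128,.210])
for nm,X in(('seat',S),('tiptop',S-.014*u+[0,0,.043]),('gate',S+[0,0,.036]),('back',S+.024*u+[0,0,.043]),('under',S-[0,0,.015])): print(nm,f(X))
```

```text
[0.5318 0.1283 0.3302] [-0.1665  0.6612 -4.1272] 5.7152159611882904
[4.7203 0.2335 0.6604]
bar [240.3733 221.8647]
bar [259.0052 237.7325]
bar [277.9089 253.8319]
seat [273.2694 350.6023]
tiptop [241.438  278.8697]
gate [269.4642 282.9197]
back [314.9553 253.747 ]
under [274.826 378.28 ]
```

View pics/c16.png

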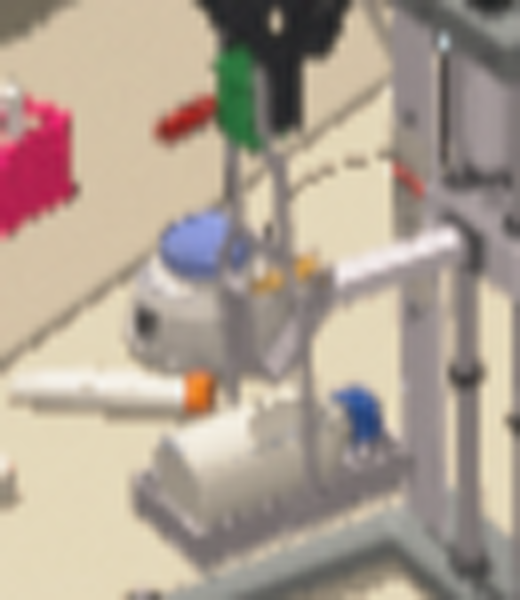

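arm_command(
  plan=[
    {"hand": 0,"slide": [3,0,0],"yaw": 0},
    {"hand": 0,"slide": [3,0,0],"yaw": 0},
    {"hand": 0,"slide": [0,0,0],"yaw": 0},
    {"hand": 0,"slide": [0,0,2],"yaw": 0},
    {"hand": 0,"slide": [0,0,3],"yaw": 0},
    {"hand": 0,"slide": [0,0,3],"yaw": 0},
    {"hand": 0,"slide": [0,0,2],"yaw": 0},
    {"hand": 0,"slide": [0,0,0],"yaw": 0},
  ],
)

```text
time_s: 10.05
ee_pos: [0.537, 0.1288, 0.3192]
eef_rot: [[0.995, 0.1, -0.002], [0.1, -0.995, -0.0], [-0.002, 0.0, -1.0]]
contact_force: [-0.3, -1.3, -3.4]
width: 0.269
```

Run:
```python
from h import *
np.set_printoptions(precision=4,suppress=True)
s=robot.sense();R=s['eef_rot'];print(s['ee_pos'],s['contact_force'],np.degrees(np.arctan2(R[1,0],R[0,0])))
a=robot.grab_frame('scene');t=robot.grab_frame('top')
cv2.imwrite('pics/scene7.png',a)
cv2.imwrite("pics/c17.png",cv2.resize(a[140:200,255:315],None,fx=9,fy=9,interpolation=cv2.INTER_CUBIC))
cv2.imwrite("pics/c18.png",cv2.resize(t[150:250,220:320],None,fx=5,fy=5,interpolation=cv2.INTER_CUBIC))
```

```text
[0.537  0.1288 0.3192] [-0.268  -1.2846 -3.3945] 5.7201321380117545
```

View pics/c17.png

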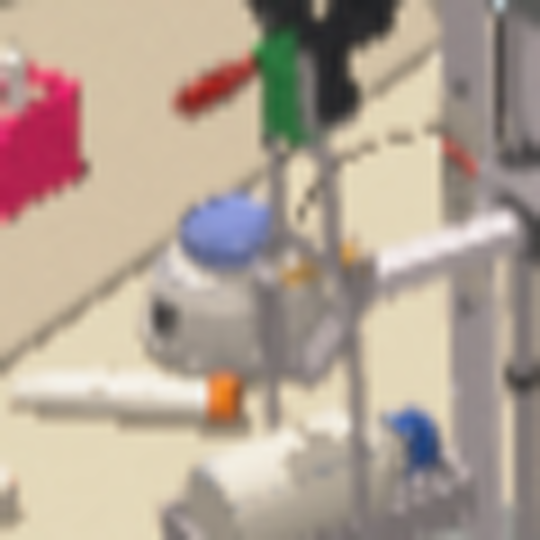

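View pics/c18.png

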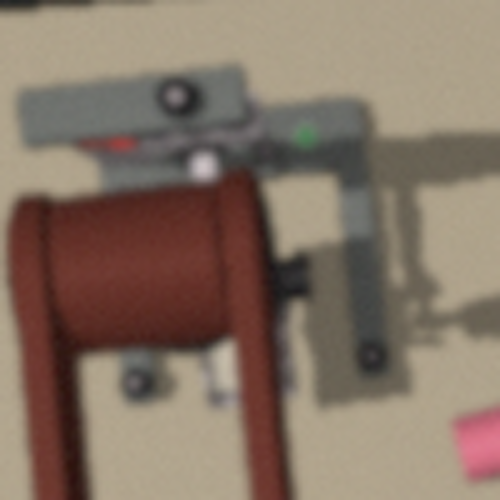

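arm_command(
  plan=[
    {"hand": 0,"slide": [0,0,3],"yaw": 0},
    {"hand": 0,"slide": [0,0,3],"yaw": 0},
    {"hand": 0,"slide": [0,0,3],"yaw": 0},
    {"hand": 0,"slide": [0,0,2],"yaw": 0},
    {"hand": 0,"slide": [0,0,1],"yaw": 0},
    {"hand": 0,"slide": [0,0,0],"yaw": 0},
  ],
)

```text
time_s: 10.65
ee_pos: [0.5374, 0.1289, 0.3078]
eef_rot: [[0.995, 0.1, -0.001], [0.1, -0.995, -0.0], [-0.001, -0.0, -1.0]]
contact_force: [0.2, -0.9, -4.3]
width: 0.269
```

Run:
```python
from h import *
np.set_printoptions(precision=4,suppress=True)
a=robot.grab_frame('scene')
s=robot.sense();print(s['ee_pos'],s['contact_force'],s['moment'])
cv2.imwrite('pics/scene8.png',a)
cv2.imwrite("pics/c19.png",cv2.resize(a[140:200,255:315],None,fx=9,fy=9,interpolation=cv2.INTER_CUBIC))
```

```text
[0.5374 0.1289 0.3081] [-0.1761  0.0047 -4.1274] [-0.0029 -0.0305  0.013 ]
```

View pics/c19.png

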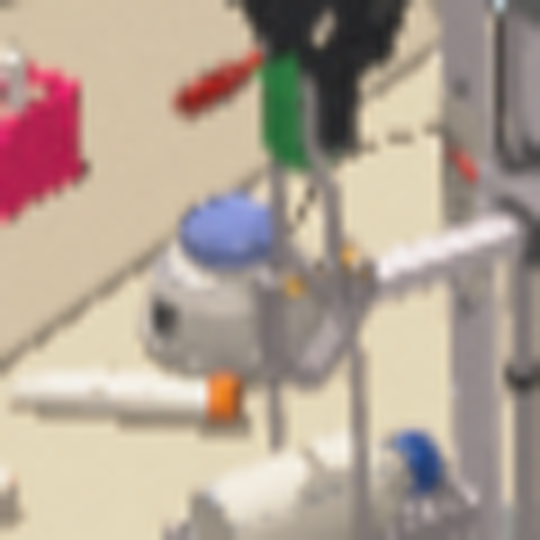

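arm_command(
  plan=[
    {"hand": 0,"slide": [0,0,2],"yaw": 0},
    {"hand": 0,"slide": [0,0,3],"yaw": 0},
    {"hand": 0,"slide": [0,0,3],"yaw": 0},
    {"hand": 0,"slide": [0,0,3],"yaw": 0},
    {"hand": 0,"slide": [0,0,2],"yaw": 0},
    {"hand": 0,"slide": [0,0,1],"yaw": 0},
    {"hand": 0,"slide": [0,0,0],"yaw": 0},
  ],
)

```text
time_s: 11.28
ee_pos: [0.5373, 0.1288, 0.2938]
eef_rot: [[0.995, 0.1, -0.001], [0.1, -0.995, -0.0], [-0.001, -0.0, -1.0]]
contact_force: [0.2, 0.0, -3.7]
width: 0.271
```

Run:
```python
from h import *
np.set_printoptions(precision=4,suppress=True)
a=robot.grab_frame('scene')
s=robot.sense();print(s['ee_pos'],s['contact_force'],s['moment'])
cv2.imwrite('pics/scene9.png',a)
cv2.imwrite("pics/c20.png",cv2.resize(a[140:200,255:315],None,fx=9,fy=9,interpolation=cv2.INTER_CUBIC))
```

```text
[0.5373 0.1289 0.294 ] [-0.9264  0.6997 -3.4054] [-0.0207  0.0298 -0.0215]
```

View pics/c20.png

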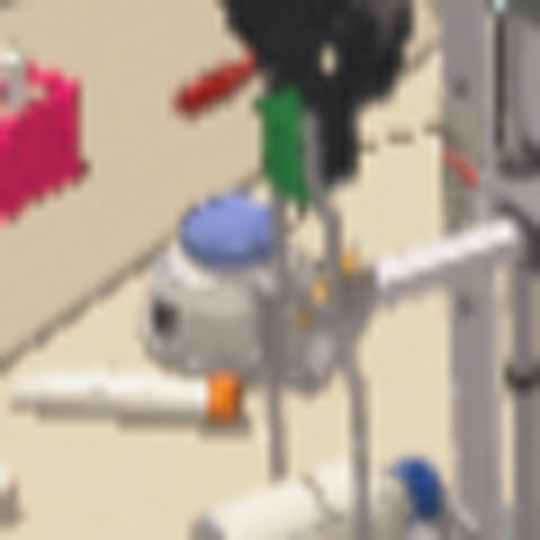

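The crop shows the brass gate swinging down, from (350,258) to (300,320), with the pointer unmoved. The bar is inside the hook.

arm_command(
  plan=[
    {"hand": 0,"slide": [0,0,2],"yaw": 0},
    {"hand": 0,"slide": [0,0,3],"yaw": 0},
    {"hand": 0,"slide": [0,0,3],"yaw": 0},
    {"hand": 0,"slide": [0,0,3],"yaw": 0},
    {"hand": 0,"slide": [0,0,3],"yaw": 0},
    {"hand": 0,"slide": [0,0,2],"yaw": 0},
    {"hand": 0,"slide": [0,0,1],"yaw": 0},
    {"hand": 0,"slide": [0,0,0],"yaw": 0},
  ],
)

```text
time_s: 12.0
ee_pos: [0.5371, 0.1288, 0.2766]
eef_rot: [[0.995, 0.1, -0.001], [0.1, -0.995, -0.0], [-0.001, -0.0, -1.0]]
contact_force: [-1.5, 0.1, -3.6]
width: 0.268
```

Run:
```python
from h import *
np.set_printoptions(precision=4,suppress=True)
a=robot.grab_frame('scene')
s=robot.sense();print(s['ee_pos'],s['contact_force'],s['moment'])
cv2.imwrite('pics/scene10.png',a)
cv2.imwrite("pics/c21.png",cv2.resize(a[140:200,255:315],None,fx=9,fy=9,interpolation=cv2.INTER_CUBIC))
```

```text
[0.5372 0.1288 0.2768] [-0.0213 -0.2615 -3.7334] [-0.0571  0.0956  0.0213]
```

View pics/c21.png

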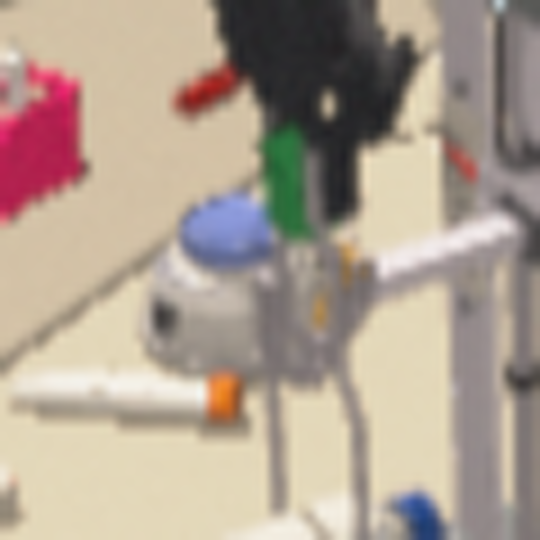

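arm_command(
  plan=[
    {"hand": 0,"slide": [0,0,1.5],"yaw": 0},
    {"hand": 0,"slide": [0,0,1.5],"yaw": 0},
    {"hand": 0,"slide": [0,0,1.5],"yaw": 0},
    {"hand": 0,"slide": [0,0,1.5],"yaw": 0},
    {"hand": 0,"slide": [0,0,1.5],"yaw": 0},
    {"hand": 0,"slide": [0,0,1.5],"yaw": 0},
    {"hand": 0,"slide": [0,0,1.5],"yaw": 0},
    {"hand": 0,"slide": [0,0,1.5],"yaw": 0},
    {"hand": 0,"slide": [0,0,1],"yaw": 0},
    {"hand": 0,"slide": [0,0,0],"yaw": 0},
  ],
)

```text
time_s: 12.88
ee_pos: [0.5374, 0.1289, 0.264]
eef_rot: [[0.995, 0.1, -0.001], [0.1, -0.995, -0.0], [-0.001, -0.0, -1.0]]
contact_force: [-1.0, -0.5, -3.0]
width: 0.27
```

Run:
```python
from h import *
np.set_printoptions(precision=4,suppress=True)
F=[]
for i in range(4):
    a=robot.grab_frame('scene');s=robot.sense();F.append(s['contact_force'])
print(s['ee_pos'],np.mean(F,0),s['moment'])
cv2.imwrite('pics/scene11.png',a)
cv2.imwrite("pics/c22.png",cv2.resize(a[140:200,255:315],None,fx=9,fy=9,interpolation=cv2.INTER_CUBIC))
```

```text
[0.5375 0.1289 0.2644] [-0.6978 -0.2561 -3.6228] [-0.0069  0.1159 -0.0096]
```

View pics/c22.png

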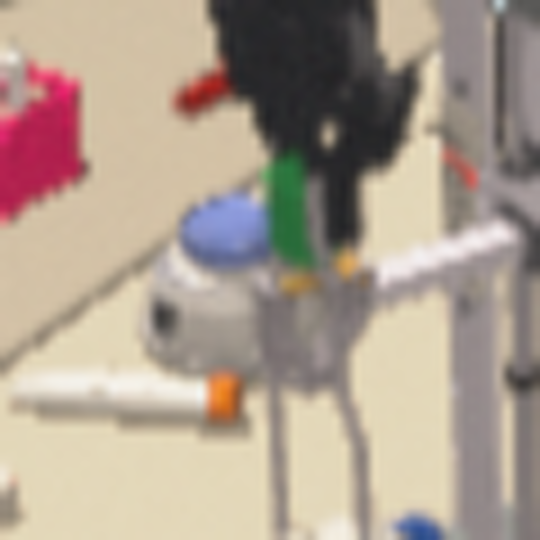

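The gate is level again, brass from (285,283) to (345,262), so it has snapped shut over the bar. I'll keep going down slowly.

arm_command(
  plan=[
    {"hand": 0,"slide": [0,0,1.5],"yaw": 0},
    {"hand": 0,"slide": [0,0,1.5],"yaw": 0},
    {"hand": 0,"slide": [0,0,1.5],"yaw": 0},
    {"hand": 0,"slide": [0,0,1.5],"yaw": 0},
    {"hand": 0,"slide": [0,0,1.5],"yaw": 0},
    {"hand": 0,"slide": [0,0,1.5],"yaw": 0},
    {"hand": 0,"slide": [0,0,1.5],"yaw": 0},
    {"hand": 0,"slide": [0,0,1.5],"yaw": 0},
    {"hand": 0,"slide": [0,0,1.5],"yaw": 0},
    {"hand": 0,"slide": [0,0,0],"yaw": 0},
  ],
)

```text
time_s: 13.92
ee_pos: [0.5375, 0.1288, 0.2505]
eef_rot: [[0.995, 0.1, -0.0], [0.1, -0.995, -0.0], [-0.0, -0.0, -1.0]]
contact_force: [-1.1, -0.4, -1.4]
width: 0.269
```

Run:
```python
from h import *
np.set_printoptions(precision=4,suppress=True)
F=[]
for i in range(4):
    a=robot.grab_frame('scene');s=robot.sense();F.append(s['contact_force'])
print(s['ee_pos'],np.mean(F,0),s['moment'])
cv2.imwrite('pics/scene12.png',a)
cv2.imwrite("pics/c23.png",cv2.resize(a[140:200,255:315],None,fx=9,fy=9,interpolation=cv2.INTER_CUBIC))
```

```text
[0.5376 0.1289 0.2509] [-1.0193  0.2291 -1.6463] [ 0.0231  0.2194 -0.057 ]
```

View pics/c23.png

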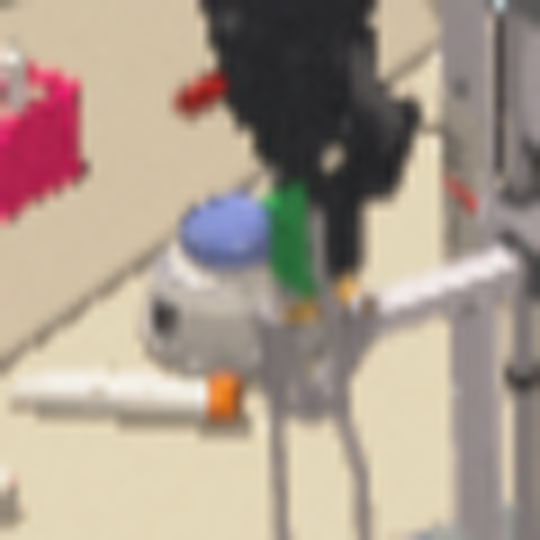

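arm_command(
  plan=[
    {"hand": 0,"slide": [-0.5,0,1.2],"yaw": 0},
    {"hand": 0,"slide": [-0.5,0,1.2],"yaw": 0},
    {"hand": 0,"slide": [-0.5,0,1.2],"yaw": 0},
    {"hand": 0,"slide": [-0.5,0,1.2],"yaw": 0},
    {"hand": 0,"slide": [0,0,1.2],"yaw": 0},
    {"hand": 0,"slide": [0,0,1.2],"yaw": 0},
    {"hand": 0,"slide": [0,0,1],"yaw": 0},
    {"hand": 0,"slide": [0,0,0],"yaw": 0},
    {"hand": 0,"slide": [0,0,0],"yaw": 0},
  ],
)

```text
time_s: 14.87
ee_pos: [0.5357, 0.1287, 0.2427]
eef_rot: [[0.995, 0.1, 0.0], [0.1, -0.995, 0.0], [0.0, -0.0, -1.0]]
contact_force: [-0.7, 0.2, -0.1]
width: 0.271
```

Run:
```python
from h import *
np.set_printoptions(precision=4,suppress=True)
F=[];M=[]
for i in range(6):
    a=robot.grab_frame('scene');s=robot.sense();F.append(s['contact_force']);M.append(s['moment'])
print(s['ee_pos'],np.mean(F,0),np.std(F,0),np.mean(M,0))
cv2.imwrite('pics/scene13.png',a)
cv2.imwrite("pics/c24.png",cv2.resize(a[140:230,245:335],None,fx=6.5,fy=6.5,interpolation=cv2.INTER_CUBIC))
```

```text
[0.5357 0.1287 0.2427] [-0.5865  0.0786 -0.7535] [0.4787 0.6296 0.3911] [ 0.0214  0.101  -0.0009]
```

View pics/c24.png

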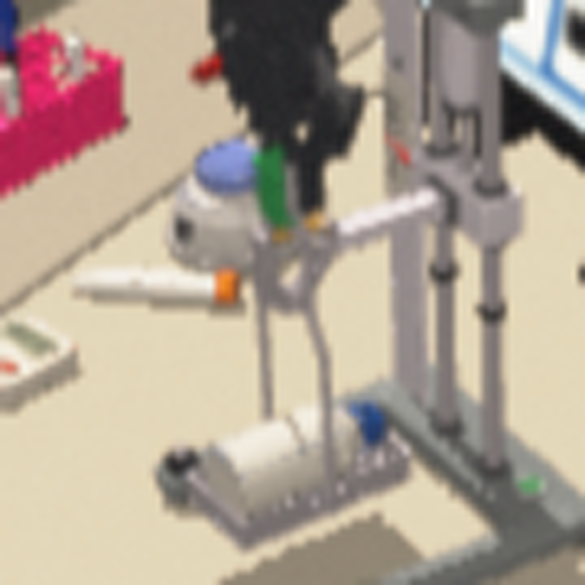

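arm_command(
  plan=[
    {"hand": 0,"slide": [-0.5,0,0.8],"yaw": 0},
    {"hand": 0,"slide": [-0.5,0,0.8],"yaw": 0},
    {"hand": 0,"slide": [-0.5,0,0.8],"yaw": 0},
    {"hand": 0,"slide": [-0.5,0,0.8],"yaw": 0},
    {"hand": 0,"slide": [0,0,0.8],"yaw": 0},
    {"hand": 0,"slide": [0,0,0.5],"yaw": 0},
    {"hand": 0,"slide": [0,0,0],"yaw": 0},
    {"hand": 0,"slide": [0,0,0],"yaw": 0},
  ],
)

```text
time_s: 15.83
ee_pos: [0.5346, 0.1286, 0.2386]
eef_rot: [[0.995, 0.1, 0.003], [0.1, -0.995, 0.001], [0.003, -0.0, -1.0]]
contact_force: [3.7, 1.3, -0.7]
width: 0.27
```

Run:
```python
from h import *
np.set_printoptions(precision=4,suppress=True)
F=[];M=[]
for i in range(20):
    a=robot.grab_frame('scene');s=robot.sense();F.append(s['contact_force']);M.append(s['moment'])
print(s['time_s'],s['ee_pos'],np.mean(F,0),np.std(F,0)/4.5,np.mean(M,0))
```

```text
16.8333 [0.5344 0.1286 0.2385] [ 5.1868  1.3125 -0.4278] [0.1331 0.1111 0.0765] [ 0.3333 -1.157  -0.0389]
```

arm_command(
  plan=[
    {"hand": 0,"slide": [0.5,0,0],"yaw": 0},
    {"hand": 0,"slide": [0.5,0,0],"yaw": 0},
    {"hand": 0,"slide": [0.3,0,0],"yaw": 0},
    {"hand": 0,"slide": [0,0,0],"yaw": 0},
    {"hand": 0,"slide": [0,0,0],"yaw": 0},
  ],
)

```text
time_s: 17.25
ee_pos: [0.5348, 0.1287, 0.238]
eef_rot: [[0.995, 0.1, -0.0], [0.1, -0.995, 0.0], [-0.0, -0.0, -1.0]]
contact_force: [4.7, 1.7, 0.0]
width: 0.271
```

Run:
```python
from h import *
np.set_printoptions(precision=4,suppress=True)
F=[];M=[]
for i in range(20):
    a=robot.grab_frame('scene');s=robot.sense();F.append(s['contact_force']);M.append(s['moment'])
print(s['time_s'],s['ee_pos'],np.mean(F,0),np.std(F,0)/4.5,np.mean(M,0))
cv2.imwrite("pics/c25.png",cv2.resize(a[140:230,245:335],None,fx=6.5,fy=6.5,interpolation=cv2.INTER_CUBIC))
cv2.imwrite("pics/c26.png",robot.grab_frame('top'))
```

```text
18.25 [0.5349 0.1286 0.2381] [ 3.6784  1.6445 -0.3135] [0.0914 0.1223 0.1136] [ 0.3654 -0.8724 -0.041 ]
```

View pics/c25.png

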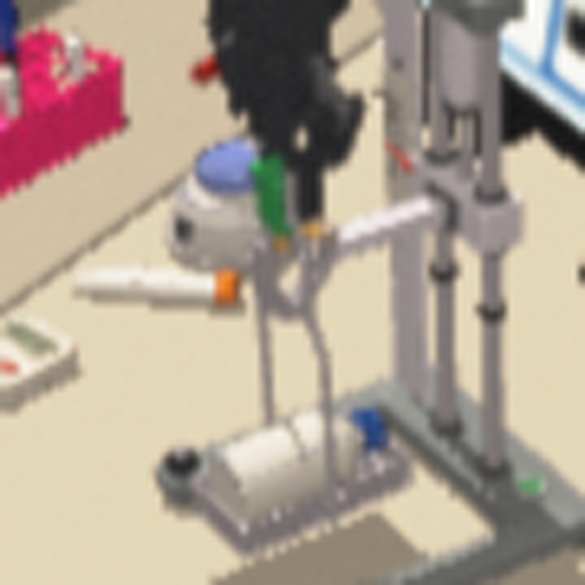

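arm_command(
  plan=[
    {"hand": 0,"slide": [0.5,0,0],"yaw": 0},
    {"hand": 0,"slide": [0.5,0,0],"yaw": 0},
    {"hand": 0,"slide": [0.5,0,0],"yaw": 0},
    {"hand": 0,"slide": [0,0,0],"yaw": 0},
    {"hand": 0,"slide": [0,0,0],"yaw": 0},
  ],
)

```text
time_s: 18.72
ee_pos: [0.5355, 0.1287, 0.2376]
eef_rot: [[0.995, 0.1, -0.002], [0.1, -0.995, -0.0], [-0.002, 0.0, -1.0]]
contact_force: [1.0, 2.4, -0.4]
width: 0.273
```

Run:
```python
from h import *
np.set_printoptions(precision=4,suppress=True)
F=[];M=[]
for i in range(12):
    a=robot.grab_frame('scene');s=robot.sense();F.append(s['contact_force']);M.append(s['moment'])
print(s['time_s'],s['ee_pos'],np.mean(F,0),np.std(F,0)/3.5,np.mean(M,0))
```

```text
19.3167 [0.5359 0.1286 0.2379] [ 0.0838  1.0772 -0.345 ] [0.2022 0.1601 0.1361] [ 0.2322  0.022  -0.0342]
```

View pics/c26.png

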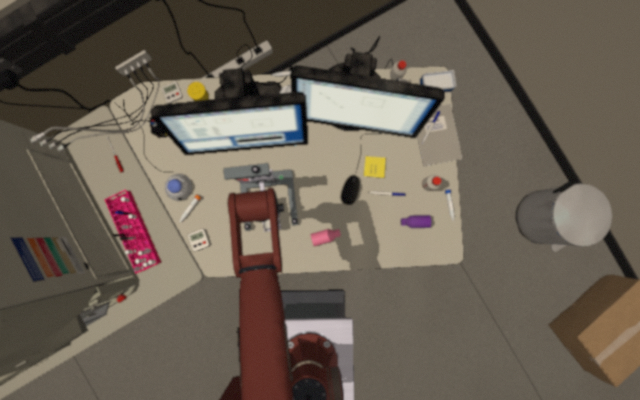

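arm_command(
  plan=[
    {"hand": 0,"slide": [0,-0.4,0.6],"yaw": 0},
    {"hand": 0,"slide": [0,-0.4,0.6],"yaw": 0},
    {"hand": 0,"slide": [0,0,0.6],"yaw": 0},
    {"hand": 0,"slide": [0,0,0.4],"yaw": 0},
    {"hand": 0,"slide": [0,0,0],"yaw": 0},
    {"hand": 0,"slide": [0,0,0],"yaw": 0},
  ],
)

```text
time_s: 19.82
ee_pos: [0.536, 0.129, 0.2357]
eef_rot: [[0.995, 0.1, -0.001], [0.1, -0.995, -0.001], [-0.001, 0.001, -1.0]]
contact_force: [-2.2, -2.4, 0.7]
width: 0.268
```

Run:
```python
from h import *
np.set_printoptions(precision=4,suppress=True)
F=[];M=[]
for i in range(20):
    a=robot.grab_frame('scene');s=robot.sense();F.append(s['contact_force']);M.append(s['moment'])
print(s['time_s'],s['ee_pos'],np.mean(F,0),np.std(F,0)/4.5,np.mean(M,0))
cv2.imwrite("pics/c27.png",cv2.resize(a[140:230,245:335],None,fx=6.5,fy=6.5,interpolation=cv2.INTER_CUBIC))
b=[blob(cv2.imread(f'pics/scene{i}.png') if i<99 else a,(0,120,120),(8,255,255),(300,145,320,170))[0:2] for i in(6,11,12,13,99)]
print(b)
```

```text
20.8167 [0.5361 0.1293 0.2358] [-2.4789 -3.8937  0.2779] [0.0916 0.1735 0.1002] [-0.8819  0.5499  0.0039]
[(array([306.5, 157.5]), np.int32(2)), (array([306.6667, 159.    ]), np.int32(3)), (array([306.5, 161.5]), np.int32(2)), (array([306.5, 163.5]), np.int32(2)), (array([306.5, 164.5]), np.int32(2))]
```

View pics/c27.png

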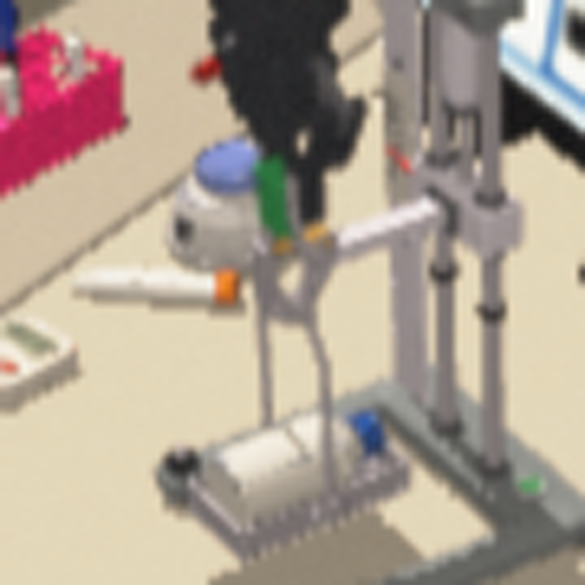

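arm_command(
  plan=[
    {"hand": 0,"slide": [-0.3,0.3,0],"yaw": 0},
    {"hand": 0,"slide": [-0.3,0.3,0],"yaw": 0},
    {"hand": 0,"slide": [-0.3,0.05,0],"yaw": 0},
    {"hand": 0,"slide": [0,0,0],"yaw": 0},
    {"hand": 0,"slide": [0,0,0],"yaw": 0},
  ],
)

```text
time_s: 21.23
ee_pos: [0.5358, 0.1291, 0.2361]
eef_rot: [[0.995, 0.1, 0.001], [0.1, -0.995, 0.001], [0.001, -0.001, -1.0]]
contact_force: [-1.6, -3.1, -1.0]
width: 0.27
```

Run:
```python
from h import *
np.set_printoptions(precision=4,suppress=True)
F=[];M=[]
for i in range(20):
    a=robot.grab_frame('scene');s=robot.sense();F.append(s['contact_force']);M.append(s['moment'])
print(s['time_s'],s['ee_pos'],np.mean(F,0),np.std(F,0)/4.5,np.mean(M,0))
```

```text
22.2333 [0.5356 0.129  0.236 ] [-0.9554 -1.6597  0.0752] [0.1726 0.1606 0.1263] [-0.3872  0.2124 -0.0045]
```

arm_command(
  plan=[
    {"hand": 0,"slide": [-0.3,0.3,0],"yaw": 0},
    {"hand": 0,"slide": [-0.2,0.15,0],"yaw": 0},
    {"hand": 0,"slide": [0,0,0],"yaw": 0},
    {"hand": 0,"slide": [0,0,0],"yaw": 0},
  ],
)

```text
time_s: 22.57
ee_pos: [0.5354, 0.1288, 0.2362]
eef_rot: [[0.995, 0.1, 0.001], [0.1, -0.995, 0.001], [0.001, -0.001, -1.0]]
contact_force: [-0.1, 0.4, -0.5]
width: 0.271
```

Run:
```python
from h import *
np.set_printoptions(precision=4,suppress=True)
F=[];M=[]
for i in range(20):
    a=robot.grab_frame('scene');s=robot.sense();F.append(s['contact_force']);M.append(s['moment'])
print(s['time_s'],s['ee_pos'],np.mean(F,0),np.std(F,0)/4.5,np.mean(M,0))
```

```text
23.5667 [0.5352 0.1285 0.236 ] [1.3338 2.1199 0.2114] [0.1173 0.1792 0.1026] [ 0.5293 -0.3395 -0.0455]
```

arm_command(
  plan=[
    {"hand": 0,"slide": [0.28,-0.25,0],"yaw": 0},
    {"hand": 0,"slide": [0,0,0],"yaw": 0},
    {"hand": 0,"slide": [0,0,0],"yaw": 0},
    {"hand": 0,"slide": [0,0,0],"yaw": 0},
  ],
)

```text
time_s: 23.9
ee_pos: [0.5353, 0.1286, 0.2359]
eef_rot: [[0.995, 0.1, 0.0], [0.1, -0.995, 0.0], [0.0, -0.0, -1.0]]
contact_force: [1.4, 3.2, 0.3]
width: 0.27
```

Run:
```python
from h import *
np.set_printoptions(precision=4,suppress=True)
F=[];M=[]
for i in range(20):
    a=robot.grab_frame('scene');s=robot.sense();F.append(s['contact_force']);M.append(s['moment'])
print(s['time_s'],s['ee_pos'],np.mean(F,0),np.std(F,0)/4.5,np.mean(M,0))
cv2.imwrite('pics/scene20.png',a)
cv2.imwrite("pics/c28.png",cv2.resize(a[140:230,245:335],None,fx=6.5,fy=6.5,interpolation=cv2.INTER_CUBIC))
```

```text
24.9 [0.5353 0.1286 0.2359] [ 2.0096  2.8534 -0.2203] [0.1179 0.1145 0.0954] [ 0.7041 -0.4734 -0.0377]
```

View pics/c28.png

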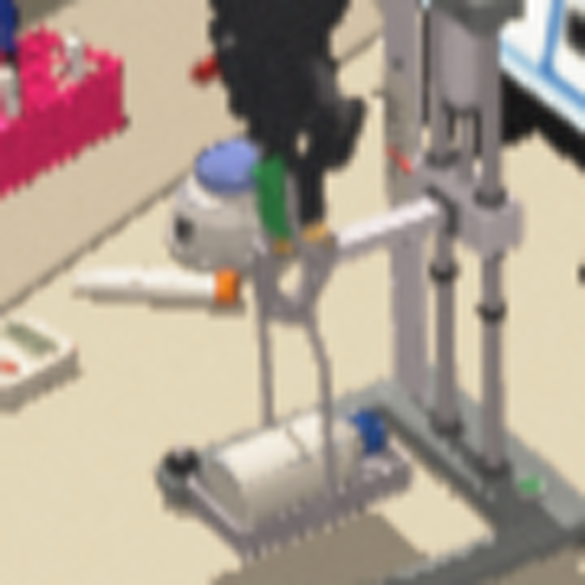

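arm_command(
  plan=[
    {"hand": 0,"slide": [0.25,-0.25,0],"yaw": 0},
    {"hand": 0,"slide": [0,0,0],"yaw": 0},
    {"hand": 0,"slide": [0,0,0],"yaw": 0},
    {"hand": 0,"slide": [0,0,0],"yaw": 0},
    {"hand": 0,"slide": [0,0,0],"yaw": 0},
  ],
  newtons=25,
)

```text
time_s: 25.32
ee_pos: [0.5354, 0.1287, 0.2358]
eef_rot: [[0.995, 0.1, -0.0], [0.1, -0.995, -0.0], [-0.0, 0.0, -1.0]]
contact_force: [1.1, 2.4, 0.5]
width: 0.275
```

Run:
```python
from h import *
np.set_printoptions(precision=4,suppress=True)
F=[];M=[]
for i in range(16):
    a=robot.grab_frame('scene');s=robot.sense();F.append(s['contact_force']);M.append(s['moment'])
print(s['time_s'],s['ee_pos'],np.mean(F,0),np.std(F,0)/4,np.mean(M,0),s['width']*85.4)
```

```text
26.1167 [0.5354 0.1288 0.2359] [1.1486 1.6178 0.0102] [0.118  0.1339 0.0959] [ 0.3791 -0.3134 -0.028 ] 23.017777863988226
```

arm_command(
  plan=[
    {"hand": 0,"slide": [0.2,-0.2,0],"yaw": 0},
    {"hand": 0,"slide": [0,0,0],"yaw": 0},
    {"hand": 0,"slide": [0,0,0],"yaw": 0},
    {"hand": 0,"slide": [0,0,0],"yaw": 0},
    {"hand": 23,"slide": [0,0,0],"yaw": 0},
    {"hand": 24,"slide": [0,0,0],"yaw": 0},
    {"hand": 25,"slide": [0,0,0],"yaw": 0},
    {"hand": 26,"slide": [0,0,0],"yaw": 0},
    {"hand": 28,"slide": [0,0,0],"yaw": 0},
    {"hand": 30,"slide": [0,0,0],"yaw": 0},
  ],
  newtons=20,
)

```text
time_s: 26.95
ee_pos: [0.5355, 0.129, 0.2358]
eef_rot: [[0.995, 0.1, -0.0], [0.1, -0.995, -0.0], [-0.001, 0.0, -1.0]]
contact_force: [0.7, 0.1, -0.0]
width: 0.35
```

Run:
```python
from h import *
np.set_printoptions(precision=4,suppress=True)
F=[]
for i in range(8):
    a=robot.grab_frame('scene');s=robot.sense();F.append(s['contact_force'])
    if i==0: a0=a
print(s['time_s'],s['ee_pos'],np.mean(F,0),s['width']*85.4)
cv2.imwrite('pics/scene21.png',a)
cv2.imwrite("pics/c29.png",np.hstack([cv2.resize(x[140:230,255:325],None,fx=5.5,fy=5.5,interpolation=cv2.INTER_CUBIC) for x in(a0,a)]))
```

```text
27.35 [0.5357 0.1291 0.2359] [-0.2512 -0.1562 -0.2413] 30.135879517968007
```

View pics/c29.png

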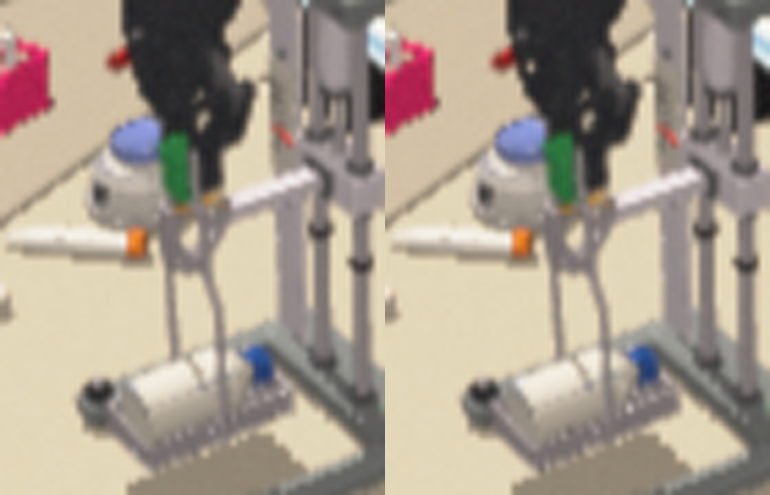

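The load hangs free: the two frames, 0.35 s apart, are the same, and the force is about zero. Now I'll open wide and withdraw straight up.

arm_command(
  plan=[
    {"hand": 36,"slide": [0,0,0],"yaw": 0},
    {"hand": 44,"slide": [0,0,0],"yaw": 0},
    {"hand": 54,"slide": [0,0,0],"yaw": 0},
    {"hand": 64,"slide": [0,0,0],"yaw": 0},
    {"hand": 64,"slide": [0,0,0],"yaw": 0},
    {"hand": 64,"slide": [0,0,-4],"yaw": 0},
    {"hand": 64,"slide": [0,0,-8],"yaw": 0},
    {"hand": 64,"slide": [0,0,-10],"yaw": 0},
    {"hand": 64,"slide": [0,0,-10],"yaw": 0},
    {"hand": 64,"slide": [0,0,-10],"yaw": 0},
  ],
)

```text
time_s: 28.18
ee_pos: [0.5361, 0.1291, 0.2798]
eef_rot: [[0.995, 0.1, 0.002], [0.1, -0.995, 0.0], [0.002, -0.0, -1.0]]
contact_force: [0.3, -1.1, 0.4]
width: 0.747
```

arm_command(
  plan=[
    {"hand": 64,"slide": [0,0,-15],"yaw": 0},
    {"hand": 64,"slide": [0,0,-20],"yaw": 0},
    {"hand": 64,"slide": [0,0,-20],"yaw": 0},
    {"hand": 64,"slide": [-10,0,-20],"yaw": 0},
    {"hand": 64,"slide": [-20,0,-10],"yaw": 0},
    {"hand": 64,"slide": [-25,0,0],"yaw": 0},
    {"hand": 64,"slide": [-25,0,0],"yaw": 0},
    {"hand": 64,"slide": [-25,0,0],"yaw": 0},
    {"hand": 64,"slide": [-15,0,0],"yaw": 0},
    {"hand": 64,"slide": [0,0,0],"yaw": 0},
  ],
)

```text
time_s: 29.02
ee_pos: [0.4144, 0.1171, 0.3647]
eef_rot: [[0.995, 0.1, 0.002], [0.1, -0.995, 0.0], [0.002, -0.0, -1.0]]
contact_force: [0.8, -0.0, 0.6]
width: 0.749
```

Run:
```python
from h import *
np.set_printoptions(precision=4,suppress=True)
a0=robot.grab_frame('scene');t=robot.grab_frame('top')
for i in range(12): a=robot.grab_frame('scene')
s=robot.sense();print(s['time_s'],s['ee_pos'],s['contact_force'])
print('pixel change',cv2.absdiff(a0,a)[130:240,255:335].max(),[np.abs(a.astype(int)-a0)[130:240,255:335].mean()])
cv2.imwrite('pics/scene22.png',a)
cv2.imwrite("pics/c30.png",cv2.resize(a[130:230,245:335],None,fx=6,fy=6,interpolation=cv2.INTER_CUBIC))
cv2.imwrite("pics/c31.png",cv2.resize(t[140:270,180:460],None,fx=2.8,fy=2.8))
```

```text
29.7167 [0.4163 0.1171 0.3628] [-0.5233 -0.4988  1.4821]
pixel change 119 [np.float64(1.2703030303030303)]
```

View pics/c30.png

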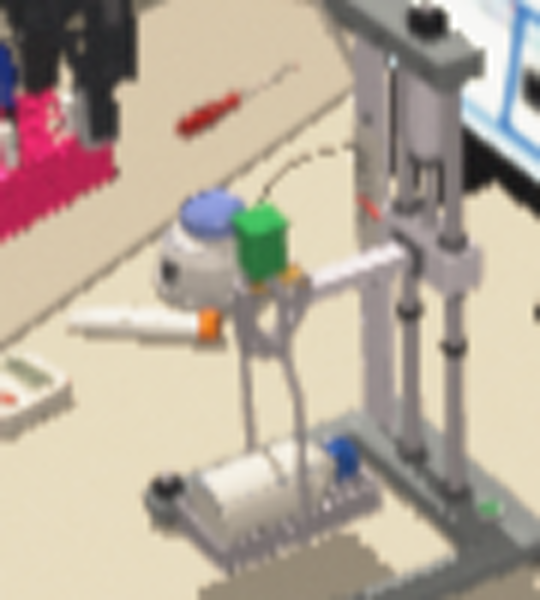

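View pics/c31.png

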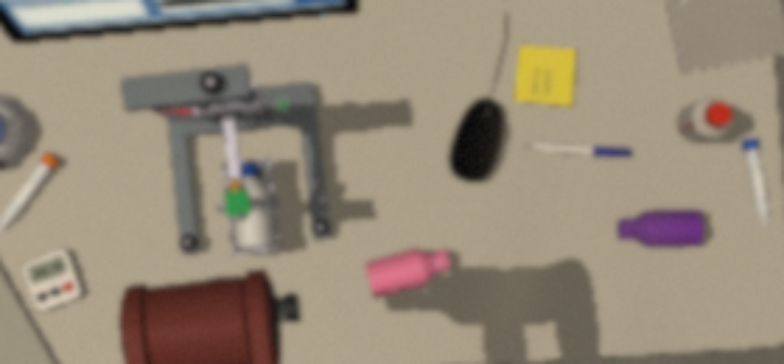

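Run:
```python
from h import *
np.set_printoptions(precision=2,suppress=True)
for k in range(12):
    a=robot.grab_frame('scene')
    print(blob(a,(45,80,40),(85,255,255),(275,155,300,185))[0],blob(a,(100,120,40),(125,255,255),(295,200,310,215))[0])
```

```text
[288.   169.49] [302.   205.27]
[288.   169.55] [301.88 205.25]
[288.05 169.51] [301.88 205.25]
[288.   169.56] [302.   205.27]
[288.   169.55] [302.   205.27]
[288.05 169.52] [301.94 205.31]
[288.05 169.58] [301.94 205.31]
[288.   169.55] [301.94 205.31]
[287.95 169.53] [301.82 205.29]
[288.   169.55] [301.88 205.25]
[287.95 169.53] [301.88 205.25]
[288.   169.55] [301.88 205.25]
```

The load is at rest, so I'm handing in.

```bash
python3 -c "
from bench import robot
print(robot.sense()['time_s']);print(robot.sign_off())"
```

```text
30.3167
the job is handed in; nothing more can be done
None
```

The white bottle with the blue cap now hangs on the spring balance in its carrier, and I handed the job in at 30.3 s of the 58 s allowed.

I took the carrier by the green grip, turned it to line up with the stand and brought the hook in level under the bar. I then lowered the bar past the gate and followed the hook down until the wrist force was close to zero before opening the fingers.

**Last checks:**
- **Gate:** it was seen pushed down and then level again over the bar.
- **Carrier:** it hangs upright with the bottle in it. Grip and cap stayed within about 0.2 px over the last 0.6 s.
- **Pointer:** its pixel shift of about 7 px fits a sink of about 28 mm, clear of the 55 mm bottom stop.
- **Robot and other things:** the arm is back clear of everything, and the other things look unmoved in the top view.

**Disagreements:**
- **Sideways force:** while the load was being passed over, the bar bound in the hook. The force reached about 5 N and I relieved it with sub-millimetre moves. About 2 N was left at the last check before letting go, and no bounce or swing showed in the frames afterwards.
- **Vertical force:** the sensor's zero is only good to about 0.3 N, so the balance at release is known only to about 2 mm of sink.

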